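Press the suction nozzle onto the extraction arm and swing it over the work

TASK

Take the orange suction nozzle and, with the extractor's arm still leaning back as it stands, press the nozzle straight onto the arm's tapered spigot until it sits fully home against the dark collar, so that friction alone holds it. Then let go of it and swing the arm all the way down to its stop, so that the nozzle points down at the dark slab on the front of the extractor. Leave the slab, the grinding point case and the pouch where they are.

Things in the scene. Friction and masses are not known exactly. Their poses are not given: they have to be found in the camera images.
- extractor: Bench dust extractor, fixed, only its place and yaw vary. Origin on the bench (z = 0) straight under the arm's hinge; own -x is the front (robot side). Grey base plate 12 mm thick, 130 mm wide, from x = -210 to +140 mm; blue fan housing 120 mm wide, 80 mm high, from x = -25 to +130 mm; two dark cheeks beside the hinge, 74 mm over their outsides, 40 mm long, 160 mm high.
- swing (a joint): Hinge of the arm (rad): lean of the spigot's axis from vertical towards the extractor's front. 0 = upright; starts between 0.40 and 0.62; bottom stop at 2.18 (spigot points forward, 35 degrees below level). Stiff (0.4 N m of friction), it stays where it is left. The spigot's axis crosses the hinge axis, so a push along it does not turn the arm.
- swing_shoulder (a point): Centre of the upper face of the dark collar (54 mm across) at the spigot's root, on its axis, 45 mm from swing_hinge; own z points out along the spigot. The nozzle's rim rests on this face when fully home. Four sprung black ribs along the spigot (43.4 mm across at the collar, 5 degrees taper) grip the bore over the last 14 mm: the push grows to 8 to 16 N, then a hard stop; set on loosely it stays about 10 mm proud.
- swing_spigot_tip (a point): Tip of the grey spigot's nose (18 mm across, conical), 48 mm out from swing_shoulder along the spigot's axis; own z points out along the spigot.
- swing_bar (a point): Middle of the red round handle bar, 14 mm thick, 80 mm long along the extractor's y, at the end of a thin steel lever on the arm: 100 mm from swing_hinge, 85 degrees behind the spigot about the hinge, so it stands up behind the hinge. Moving it in its arc over the top towards the front swings the spigot down (8 N or less).
- nozzle_grip (a point): Centre, half-way up, of the round orange suction nozzle, 95 mm long, about 80 g, standing upright on its socket end; own z points to the mouth. From the socket end: socket 49 mm wide outside narrowing to 42 mm at 40 mm up; flange 53 mm across from 40 to 46 mm; plain neck 33 mm across from 50 mm up to the mouth at 95 mm: take it there, from above.
- nozzle_foot (a point): Centre of the nozzle's socket rim (underside), 47.5 mm below nozzle_grip along the nozzle's axis; own z points to the mouth. The tapered bore, 41 mm wide at this rim, opens here.
- slab: Dark square practice piece for engraving, 46x46x9 mm, lying on the black mat of the extractor's base plate in front of the housing; origin at the centre of its underside. To be left where it is.
- case: Grinding point case, teal with a clear lid, 56x78x22 mm, on the bench to one side; origin at the centre of its underside. To be left where it is.
- pouch: Olive zipped pencil pouch, 55x182x48 mm, on the bench to the right of the extractor; origin at the centre of its underside. To be left where it is.
- swing_hinge (a point): Middle of the arm's hinge axis, 140 mm above the bench; the hinge axis is horizontal along the extractor's own y. Own z points out along the spigot (it turns with the arm).

How it is judged:
On the way:
1. the nozzle sits fully home on the spigot (rim within 3 mm of the collar, in line with it) while the arm still leans back, and has been let go (z of nozzle_foot in the frame of swing_shoulder below 0.003 m and distance between nozzle_foot and swing_shoulder below 0.005 m and angle between the z axis of nozzle_foot and the z axis of swing_shoulder, either way round below 0.08 rad and contact force between the fingers and nozzle below 0.2 N and value of joint swing below 1 rad), for 0.2 s.
At the end, for the whole second after the job is handed in: The arm is swung down to within 0.1 rad of its bottom stop (2.18) and at rest, and the nozzle is still on the spigot: rim within 4 mm of the collar, centred within 6 mm and in line within 0.09 rad (value of joint swing above 2.08 rad and z of nozzle_foot in the frame of swing_shoulder below 0.004 m and distance between nozzle_foot and swing_shoulder below 0.006 m and angle between the z axis of nozzle_foot and the z axis of swing_shoulder, either way round below 0.09 rad and velocity of joint swing between -0.05 and 0.05 rad/s); the robot touches nothing.
It fails at once if the slab is moved by more than 15 mm (distance of slab from where it was at the start of the episode above 0.015 m).
It fails at once if the case is moved by more than 25 mm (distance of case from where it was at the start of the episode above 0.025 m).
It fails at once if the pouch is moved by more than 25 mm (distance of pouch from where it was at the start of the episode above 0.025 m).
It also fails if it takes over 61 s, if anything falls off the work surface, if the arm or the gripper's body presses on something with over 40 N, if the wrist force passes 120 N, or if a joint passes its speed limit or range.

ROBOT

A 7-joint arm with a two-finger parallel gripper is mounted at the origin on a cart in front of the work surface, level with it; the furniture and walls round the work are solid. World frame = base frame: x ahead of the robot, y to its left, z up, the work surface at z = 0. Lengths are in m, angles in rad, forces in N, time in s.
With the tool pointing down it reaches from about 0.35 to 0.775 m from the base axis. Payload 3.1 kg.
Tool frame: the origin (TCP) lies between the finger pads; the fingertips stand 14 mm ahead of it and the grasp point (between the pads) lies 5 mm behind it (env.tcp_to_tips is the distance from the TCP to the fingertips, in m); z points along the fingers, y is the direction in which the jaws open and shut (so a half turn about z gives the same grasp; the last joint's range is limited). The gripper opens to 85 mm and grips with 20 to 120 N. Pads are 22 mm wide; open, the fingers measure 114 mm over their backs; the gripper's body (76 mm by 85 mm) begins 54 mm behind the grasp point. The pads swing forward as they close: fully open they stand 13 mm farther back than shut.
Start: joints at [1.169, 0.311, 0.014, 1.512, -0.004, 1.319, -0.027], TCP at [0.194, -0.515, 0.245] pointing down, gripper open.
Joint ranges: [-2.7, 2.7], [-0.3, 1.91], [-1.27, 1.3], [0.12, 2.57], [-1.44, 4.58], [0.2, 2.03], [-3.05, 3.05]. Speed limits (rad/s): [2.79, 2.79, 3.14, 3.14, 3.14, 3.14, 3.14].

INTERFACE

Orientations are given as a rotation vector (axis times angle).
In Python, from cell import monitor, viewer, env, masks_of gives the robot as it stands.
- The arm moves only by the shell command python3 -m handwheel 'ROWS' [FORCE]. ROWS is JSON, a list that holds one entry, the list of rows, each a list of 5 numbers: the shift along the world's x, y, z in cm, then the turn about the world's z in rad, then the closure, from 0 (fully open) to 1 (shut). A call has 1 to 12 rows; each row shifts and turns the commanded pose from where the row before left it; what a row does not reach is not made up. A row lasts 1/12 s, in which the tool goes at most 41.7 mm and 7.16 degrees, less where a joint would pass 70% of its speed; a pose out of reach is approached as far as the arm can. A call with a gripper value outside its range is refused whole. The fingers move at their own pace and stop on an object; FORCE is the grip in N (left out, the last holds). Time passes only in rows, so rows that do not move let the fingers close. It gives the time, the measured TCP pose, the force and the opening at its end, in the units of the state.
- monitor.read_state(): the state, without advancing time (a new reading comes with each control period).
- viewer.snapshot(name): name is "scene" or "side" or "wrist"; returns a dict with "img" (400x640x3 uint8, red, green, blue), "fx", "fy", "cx", "cy" (pixels), "R" (3x3) and "t" (3): a world point X has camera coordinates R X + t. Camera axes: x right, y down, z forward; pixel columns grow to the right and rows downward; lengths in m; the calibration is good to about 2 mm. A picture is of the moment at which its call begins. There is no depth.
- env.close_job(): hands the job in, once; it reports no verdict.
Trained networks look in a picture, given as the dict that the camera call returned (one of the last four; its "shot" number tells which), for a name from the list of things; names that differ only in an ending like _2 or _b are one class to them, and where a whole thing is asked for, a point or a joint stands for the part that bears it (a point fixed in the world has none). Each returns a list of dicts, best first, with "score" (0 to 1); they miss things now and then, are a little off and sometimes report something else, mostly with a low value. They report only what shows in the picture. A call takes as long as a camera call.
- masks_of(picture, label): "region" (400x640 bool, what is visible of it) and "pixel" ([row, column] in pixels, amid what is visible of it).
The state is a dict: "time_s": time; "qpos": joint angles; "dq": joint speeds; "tau": joint torques, N m; "tcp_pos": TCP position; "eef_rot": TCP orientation; "wrist_force": force on the tool from outside, world axes, zero at the start; "moment": the same for the moment, N m; "opening": finger opening in m.
Only numpy, scipy, OpenCV 4.12 (cv2) and the standard library are available. Lean on these libraries where they do the work, as an engineer would, in place of code of your own. Each camera call takes 0.05 s, during which the arm holds its last target.

## Working session

There is one attempt and no reset: what is moved stays moved. The work goes in short steps, Python scripts to look and compute and a shell command to move; the robot and the scene stay as the last step left them, time stands still between calls to the robot, and variables do not carry over. Pictures are saved under pics/ and viewed, and the job is handed in when it is done.

```bash
ls; mkdir -p pics
cat > h.py <<'E'
import numpy as np, cv2, json
from cell import monitor, viewer, env, masks_of
def shot(n,fn):
    p=viewer.snapshot(n); cv2.imwrite('pics/'+fn,p['img'][:,:,::-1]); return p
E
python3 - <<'E'
from h import *
s=monitor.read_state(); print(s)
P={n:shot(n,n+'0.png') for n in('scene','side','wrist')}
for n,p in P.items():
    print(n,p['fx'],p['cx'],p['cy'],np.round(p['R'],3).tolist(),np.round(p['t'],3).tolist())
    for l in ['nozzle_grip','swing_bar','swing_shoulder','slab','case','pouch','extractor','swing_spigot_tip']:
        for m in masks_of(p,l)[:2]:
            r=np.argwhere(m['region']); print(l,round(m['score'],2),np.round(m['pixel']),r.min(0),r.max(0),len(r))
E
```

```text
pics
{'time_s': 0.0, 'qpos': array([ 1.16929429,  0.31170754,  0.01397455,  1.5131141 , -0.00440341,
        1.31918664, -0.02722812]), 'dq': array([-0.00063421, -0.00187531, -0.00026803,  0.00013657, -0.00042672,
       -0.00054581,  0.00188554]), 'tau': array([ 2.33942465e-04, -3.79912841e+01,  1.46113490e-01, -2.30591494e+01,
        1.20737290e-02,  1.35649281e-02,  2.43395981e-06]), 'tcp_pos': array([ 0.19341715, -0.51410101,  0.24420791]), 'eef_rot': array([-3.08858232e+00, -5.61814410e-01,  8.06032987e-04]), 'wrist_force': array([-0.55434098,  0.01822012, -0.01780877]), 'moment': array([-0.04983831,  0.05038375,  0.01860706]), 'opening': 0.0856350587294764}
scene 448.39921436855025 313.5841969657224 200.2788660894416 [[-0.807, -0.591, 0.014], [-0.317, 0.413, -0.854], [0.499, -0.693, -0.52]] [0.462, 0.327, 0.923]
nozzle_grip 0.59 [318. 290.] [292 281] [337 304] 826
swing_bar 0.56 [204. 305.] [179 267] [224 324] 761
swing_shoulder 0.93 [204. 304.] [179 266] [222 324] 799
swing_shoulder 0.57 [316. 293.] [293 281] [336 303] 758
slab 0.82 [283. 362.] [270 347] [288 367] 303
case 0.
[... 374 characters left out ...]
 [0.536, 0.246, 0.868]
nozzle_grip 0.67 [302. 326.] [277 315] [325 340] 927
nozzle_grip 0.4 [194. 320.] [180 275] [215 334] 720
swing_bar 0.58 [195. 316.] [180 276] [217 333] 642
swing_shoulder 0.82 [198. 317.] [180 275] [215 333] 660
swing_shoulder 0.23 [265. 371.] [260 359] [273 379] 250
slab 0.77 [264. 372.] [261 360] [273 379] 221
case 0.77 [219. 379.] [213 370] [228 389] 265
pouch 0.49 [207. 333.] [195 324] [220 343] 256
extractor 0.78 [253. 314.] [180 254] [291 391] 5949
swing_spigot_tip 0.63 [198. 315.] [180 275] [217 334] 702
wrist 357.64276584604397 320.3204428025881 202.8889330716794 [[0.351, -0.936, -0.002], [-0.897, -0.337, 0.286], [-0.268, -0.098, -0.958]] [-0.549, -0.036, 0.38]
```

Run:
```python
import cv2
for n,(r0,r1,c0,c1) in {'scene':(150,350,220,430),'side':(150,350,220,430)}.items():
    i=cv2.imread(f'pics/{n}0.png'); cv2.imwrite(f'pics/{n}0z.png',cv2.resize(i[r0:r1,c0:c1],None,fx=3,fy=3,interpolation=cv2.INTER_CUBIC)[:600])
```

```text
(no output)
```

View pics/scene0.png

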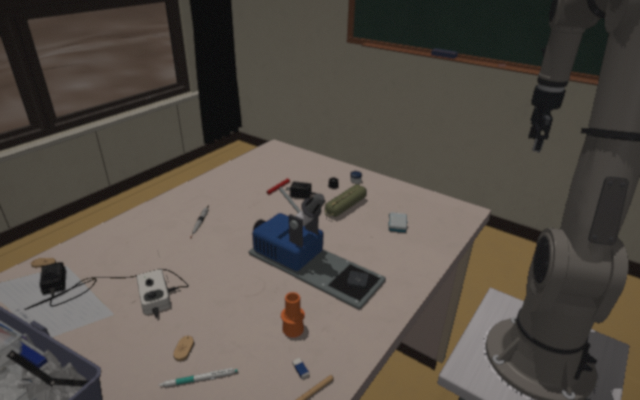

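View pics/scene0z.png

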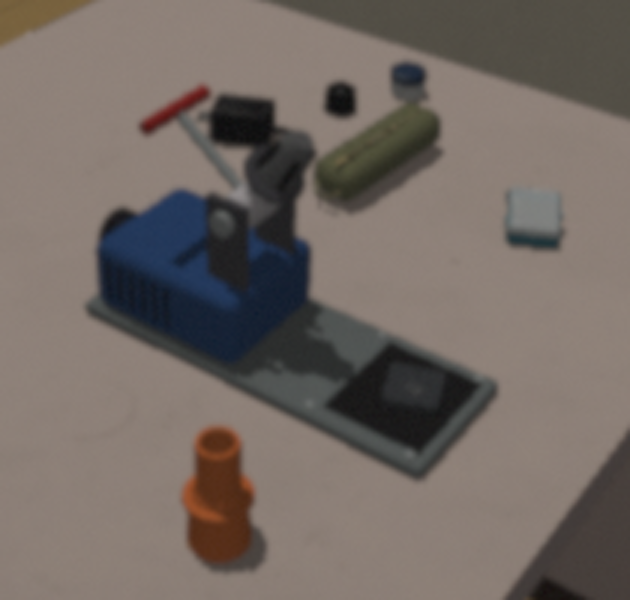

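View pics/side0z.png

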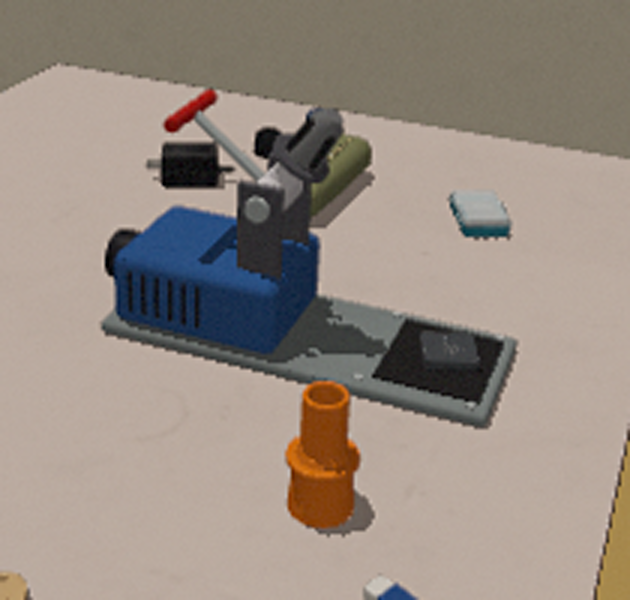

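View pics/wrist0.png

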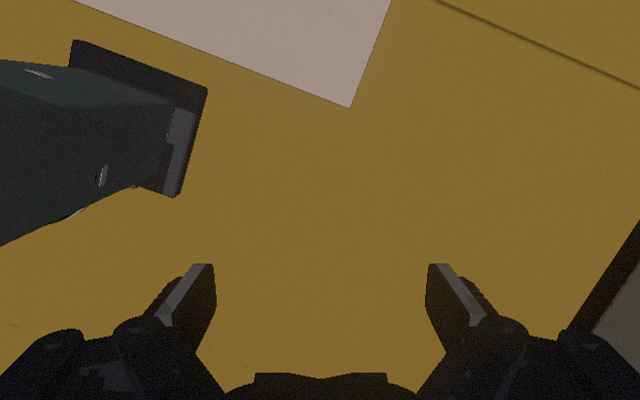

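The scene shows the nozzle near (290,318), the plate's front corners at about (386,278) and (359,307), the red bar at (278,186) and the spigot at (313,203). Next I'll work out coarse positions.

```bash
cat >> h.py <<'E'
def plane(p,col,row,z):
    d=p['R'].T@np.array([(col-p['cx'])/p['fx'],(row-p['cy'])/p['fy'],1]); c=-p['R'].T@p['t']
    return c+d*(z-c[2])/d[2]
def proj(p,X):
    q=np.asarray(X)@p['R'].T+p['t']; return np.c_[q[...,0]/q[...,2]*p['fx']+p['cx'],q[...,1]/q[...,2]*p['fy']+p['cy']]
def tri(obs):
    A=[];b=[]
    for p,c,r in obs:
        d=p['R'].T@np.array([(c-p['cx'])/p['fx'],(r-p['cy'])/p['fy'],1]);d/=np.linalg.norm(d);C=-p['R'].T@p['t'];M=np.eye(3)-np.outer(d,d);A.append(M);b.append(M@C)
    return np.linalg.lstsq(np.vstack(A),np.hstack(b),rcond=None)[0]
E
python3 - <<'E'
from h import *
print(env.tcp_to_tips,[a for a in dir(env) if a[0]!='_'])
S=shot('scene','s1.png');D=shot('side','d1.png')
f=lambda x,y:(220+x/3,150+y/3)
print('plate scene',[np.round(plane(S,*f(*q),.012),3) for q in [(497,385),(418,472),(90,303)]])
print('plate side',[np.round(plane(D,*f(*q),.012),3) for q in [(516,340),(488,420),(103,325)]])
print('noz mouth',plane(S,*f(218,442),.095),plane(D,*f(326,396),.095))
print('bar',tri([(S,*f(175,110)),(D,*f(190,110))]))
print('bar ends',tri([(S,*f(144,127)),(D,*f(171,126))]),tri([(S,*f(205,92)),(D,*f(211,94))]))
print('case',plane(S,*f(535,212),.022),plane(D,*f(478,205),.022))
E
```

```text
0.014 ['PlanningError', 'close_job', 'tcp_to_tips']
plate scene [array([ 0.365, -0.018,  0.012]), array([0.366, 0.106, 0.012]), array([0.708, 0.104, 0.012])]
plate side [array([ 0.364, -0.016,  0.012]), array([0.361, 0.109, 0.012]), array([0.705, 0.113, 0.012])]
noz mouth [0.45254034 0.24066156 0.095     ] [0.45042399 0.24428307 0.095     ]
bar [0.65376498 0.04274768 0.20030449]
bar ends [0.65296857 0.08136927 0.20075012] [0.65028743 0.00780367 0.20365388]
case [ 0.45246668 -0.25496285  0.022     ] [ 0.45495826 -0.25332312  0.022     ]
```

```bash
python3 -m handwheel '[[[1,2,1,0,0],[1.25,3.5,1,-0.06,0],[1.25,3.5,1,-0.06,0],[1.25,3.5,1,-0.06,0],[1.25,3.5,1,-0.06,0],[1.25,3.5,1,-0.06,0],[1.25,3.5,0,-0.06,0],[1.25,3.5,0,0,0],[1.25,3.5,0,0,0],[1.25,3.5,0,0,0],[1.25,3.5,0,0,0],[1.25,3.5,0,0,0]]]' 40; python3 -m handwheel '[[[1.25,3.5,0,0,0],[1.25,3.5,0,0,0],[1.25,3.5,0,0,0],[1,3.5,0,0,0],[1,3.5,0,0,0],[1,3.5,0,0,0],[1,3,0,0,0],[0,0,0,0,0],[0,0,0,0,0]]]'
python3 - <<'E'
from h import *
from scipy.spatial.transform import Rotation as Ro
s=monitor.read_state();print(s['time_s'],s['tcp_pos'],Ro.from_rotvec(s['eef_rot']).as_matrix().round(3).tolist(),s['qpos'].round(2))
p=shot('wrist','w1.png')
E
```

```text
time_s: 2.45
tcp_pos: [0.3414, -0.108, 0.3056]
eef_rot: [3.141, -0.001, 0.002]
wrist_force: [0.7, -0.5, 0.2]
opening: 0.0856
time_s: 3.2
tcp_pos: [0.4185, 0.1321, 0.3053]
eef_rot: [-3.141, -0.008, 0.001]
wrist_force: [-0.1, -0.8, 0.0]
opening: 0.0851
3.2 [0.41845984 0.13212507 0.3053018 ] [[1.0, 0.005, -0.0], [0.005, -1.0, 0.001], [-0.0, -0.001, -1.0]] [ 0.37  0.1  -0.78  1.65  0.07  1.42 -1.98]
```

View pics/w1.png

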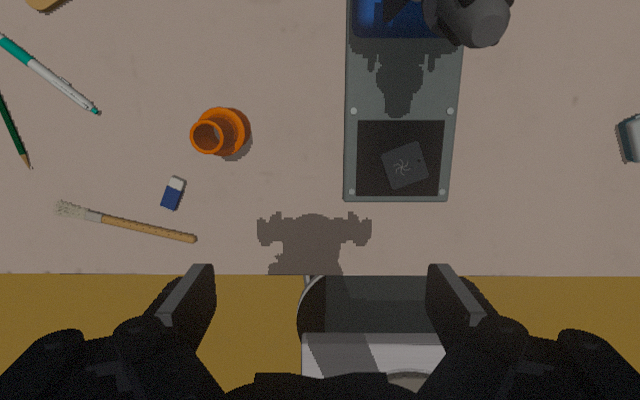

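The wrist view shows the nozzle mouth at (207,137), plate front corners at (344,202) and (447,202), and the spigot at the top around (475,25).

Run:
```python
from h import *
p=shot('wrist','w1b.png')
for q in [(344,202),(447,202),(347,40),(461,60)]: print('plate',plane(p,*q,.012).round(4))
hsv=cv2.cvtColor(p['img'],cv2.COLOR_RGB2HSV)
m=((hsv[...,0]<18)&(hsv[...,1]>180)&(hsv[...,2]>60)).astype(np.uint8)
m[:, :170]=0; m[:, 270:]=0
print(cv2.boundingRect(m))
print('mouth',plane(p,207,137.5,.095), 'flange',plane(p,220,131,.046))
i=p['img'][90:180,170:270,::-1]; cv2.imwrite('pics/w1n.png',cv2.resize(i,None,fx=6,fy=6,interpolation=cv2.INTER_CUBIC))
i=p['img'][0:210,330:530,::-1]; cv2.imwrite('pics/w1p.png',cv2.resize(i,None,fx=2.8,fy=2.8,interpolation=cv2.INTER_CUBIC))
```

```text
plate [0.3673 0.1015 0.012 ]
plate [ 0.3673 -0.0254  0.012 ]
plate [0.5506 0.1017 0.012 ]
plate [ 0.5303 -0.0242  0.012 ]
(187, 108, 60, 201)
mouth [0.4550497  0.23707716 0.095     ] flange [0.45653494 0.23789873 0.046     ]
```

View pics/w1n.png

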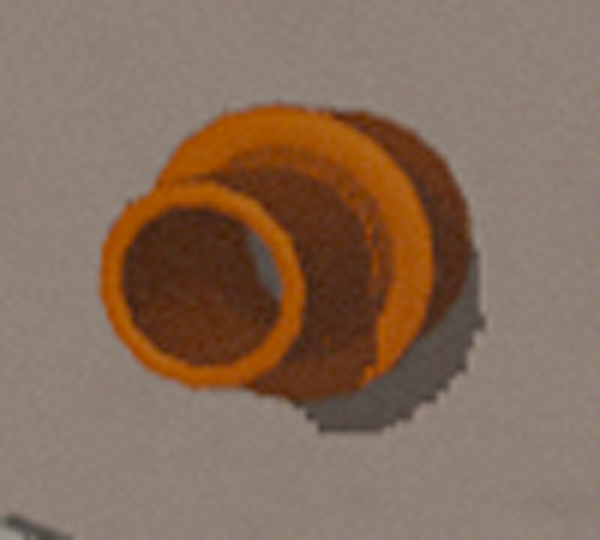

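View pics/w1p.png

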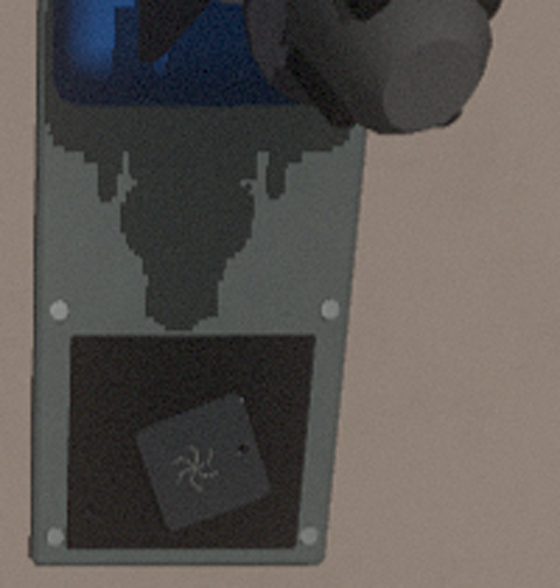

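```bash
python3 -m handwheel '[[[0.6,1.8,-1.5,0,0],[0.6,1.8,-1.5,0,0],[0.6,1.8,-1.5,0,0],[0.6,1.8,-1.5,0,0],[0.6,1.8,-1.5,0,0],[0.6,1.8,-1.5,0,0],[0,0,-2,0,0],[0,0,-2,0,0],[0,0,0,0,0],[0,0,0,0,0]]]'
python3 - <<'E'
from h import *
p=shot('wrist','w2.png');S=shot('scene','s2.png')
m=masks_of(p,'nozzle_grip'); print([(x['score'],x['pixel']) for x in m])
np.save('w2.npy',p,allow_pickle=True)
E
```

```text
time_s: 4.13
tcp_pos: [0.4547, 0.2357, 0.1746]
eef_rot: [3.139, -0.005, -0.003]
wrist_force: [0.3, 0.4, 0.5]
opening: 0.0854
[(0.7, [199.2, 316.0])]
```

View pics/w2.png

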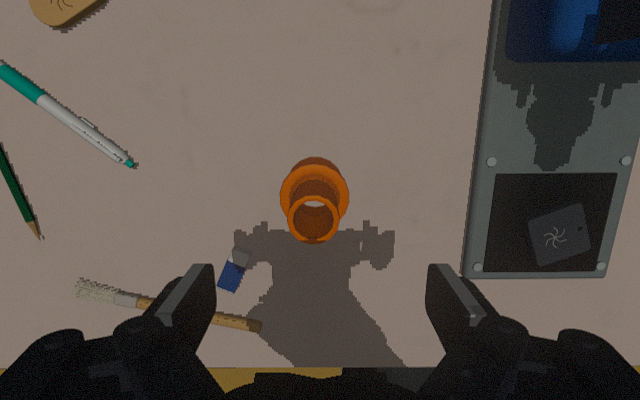

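The nozzle mouth is at about (314,217), nearly centred between the jaws; the plate's front-left corner is at (462,277).

Run:
```python
from h import *
p=np.load('w2.npy',allow_pickle=True).item()
print(plane(p,314,217.5,.095),plane(p,314.5,196,.046),'plate',plane(p,462,277,.012),plane(p,607,277,.012),plane(p,489,80,.012))
print('slab',plane(p,560,235,.021))
```

```text
[0.45661468 0.24009454 0.095     ] [0.45668744 0.24042359 0.046     ] plate [0.37009536 0.10758705 0.012     ] [ 0.36934274 -0.02450035  0.012     ] [0.53954829 0.10530116 0.012     ]
slab [0.41426411 0.03257781 0.021     ]
```

```bash
python3 -m handwheel '[[[0.2,0.4,-1.5,0,0],[0,0,-2,0,0],[0,0,-2,0,0],[0,0,-2,0,0],[0,0,-2,0,0],[0,0,-1,0,0],[0,0,0,0,0],[0,0,0,0,0.6],[0,0,0,0,0.8],[0,0,0,0,0.8],[0,0,0,0,0.8],[0,0,0,0,0.8]]]' 20
python3 - <<'E'
from h import *
p=shot('wrist','w3.png');S=shot('side','d3.png');print(monitor.read_state()['tcp_pos'],monitor.read_state()['opening'])
E
```

```text
time_s: 5.28
tcp_pos: [0.4573, 0.2425, 0.0712]
eef_rot: [-3.141, 0.0, -0.003]
wrist_force: [0.5, -0.5, 2.9]
opening: 0.0312
[0.45739652 0.24246795 0.07116766] 0.03139227955500366
```

View pics/w3.png

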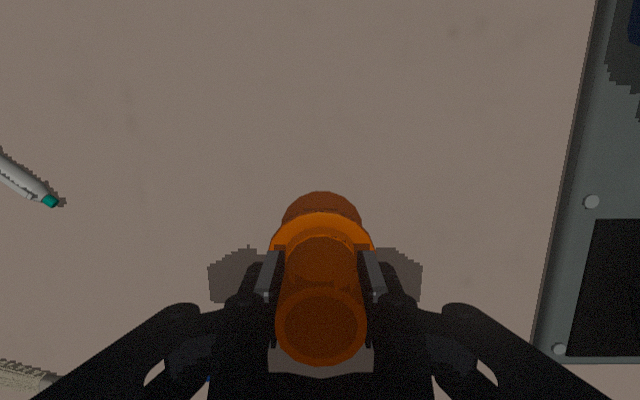

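View pics/d3.png

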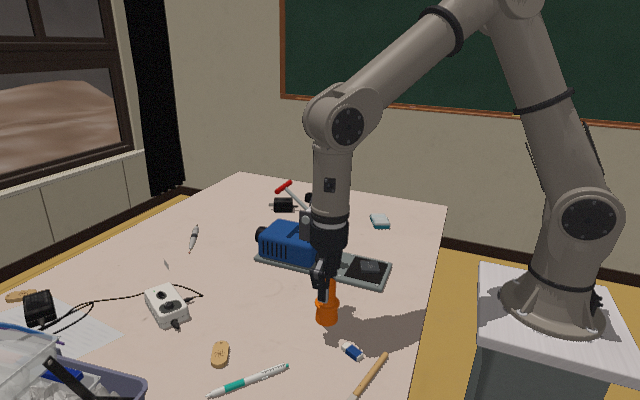

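```bash
python3 -m handwheel '[[[0,0,-0.3,0,0.8],[0,0,0,0,0.8],[0,0,0,0,0.8]]]' 20
```

```text
time_s: 5.63
tcp_pos: [0.4583, 0.2423, 0.0704]
eef_rot: [3.141, -0.001, 0.006]
wrist_force: [-2.9, -3.5, 17.5]
opening: 0.0314
```

```bash
python3 -m handwheel '[[[-0.4,0,0.12,0,0.8],[-0.4,0,0.09,0,0.8],[-0.4,0,0.06,0,0.8],[-0.4,0,0.04,0,0.8],[-0.4,0,0.02,0,0.8],[-0.4,0,0,0,0.8],[0,0,0,0,0.8],[0,0,0,0,0.8]]]' 20
python3 - <<'E'
from h import *
p=shot('wrist','w4.png');S=shot('side','d4.png')
i=S['img'][200:350,250:400,::-1]; cv2.imwrite('pics/d4z.png',cv2.resize(i,None,fx=4,fy=4,interpolation=cv2.INTER_CUBIC))
E
```

```text
time_s: 6.3
tcp_pos: [0.4318, 0.2423, 0.0706]
eef_rot: [3.141, 0.001, -0.002]
wrist_force: [-0.5, -0.0, 4.3]
opening: 0.0316
```

View pics/d4z.png

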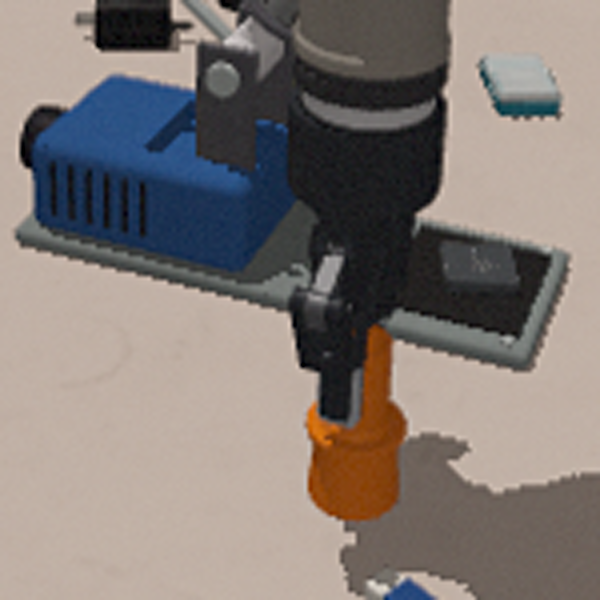

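View pics/w4.png

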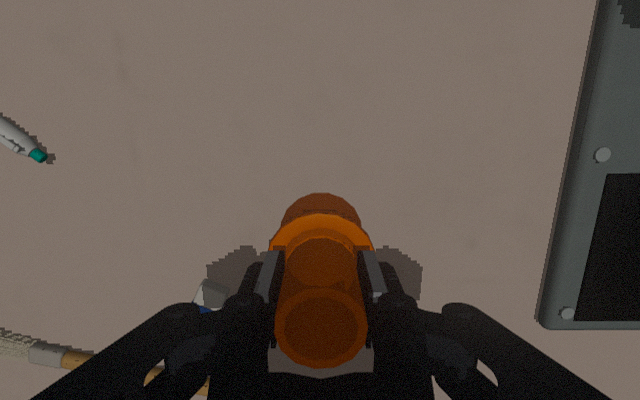

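The nozzle slid on the bench instead of tilting: the d4 view shows it still upright. I'll use the plate's fixed side edge as the stop. Turn the jaws a quarter turn, tip the nozzle towards -y against the edge, then turn another quarter so the lean faces the front.

```bash
python3 -m handwheel '[[[0,0,0.3,0,0.8],[0,0,0.4,-0.11,0.8],[0,0,0,-0.11,0.8],[0,0,0,-0.11,0.8],[0,0,0,-0.11,0.8],[0,0,0,-0.11,0.8],[0,0,0,-0.11,0.8],[0,0,0,-0.11,0.8],[0,0,0,-0.11,0.8],[0,0,0,-0.11,0.8],[0,0,0,-0.11,0.8],[0,0,0,-0.11,0.8]]]' 20
python3 -m handwheel '[[[0,-1.5,0,-0.11,0.8],[0,-2.5,0,-0.11,0.8],[0,-2.5,0,-0.11,0.8],[0,-2.5,0,-0.03,0.8],[0,-1,0,0,0.8],[0,0,0,0,0.8],[0,0,0,0,0.8]]]' 20
python3 - <<'E'
from h import *
from scipy.spatial.transform import Rotation as Ro
s=monitor.read_state();print(s['tcp_pos'],Ro.from_rotvec(s['eef_rot']).as_matrix().round(3).tolist(),s['qpos'].round(2))
p=shot('wrist','w5.png')
E
```

```text
time_s: 7.4
tcp_pos: [0.4296, 0.24, 0.0732]
eef_rot: [2.68, -1.616, -0.012]
wrist_force: [0.3, -0.3, -2.1]
opening: 0.0315
time_s: 7.98
tcp_pos: [0.4299, 0.1412, 0.0733]
eef_rot: [2.354, -2.066, -0.016]
wrist_force: [0.5, -0.0, -1.2]
opening: 0.0314
[0.4298979  0.1411981  0.07327288] [[0.13, -0.991, -0.014], [-0.992, -0.13, -0.0], [-0.001, 0.014, -1.0]] [-1.01  0.4   0.82  2.01 -0.37  0.9  -3.  ]
```

View pics/w5.png

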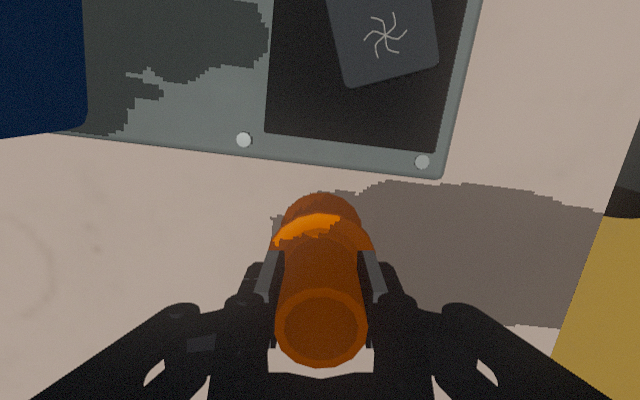

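Joint 7 is at its limit on this side (-3.0), so I'll go the other way, to +90°. The lean then comes right with a later -90° turn.

```bash
python3 -m handwheel '[[[0,1,0,0.11,0.8],[0,0,0,0.11,0.8],[0,0,0,0.11,0.8],[0,0,0,0.11,0.8],[0,0,0,0.11,0.8],[0,0,0,0.11,0.8],[0,0,0,0.11,0.8],[0,0,0,0.11,0.8],[0,0,0,0.11,0.8],[0,0,0,0.11,0.8],[0,0,0,0.11,0.8],[0,0,0,0.11,0.8]]]' 20
python3 -m handwheel '[[[0,0,0,0.11,0.8],[0,0,0,0.11,0.8],[0,0,0,0.11,0.8],[0,0,0,0.11,0.8],[0,0,0,0.11,0.8],[0,0,0,0.11,0.8],[0,0,0,0.11,0.8],[0,0,0,0.11,0.8],[0,0,0,0.11,0.8],[0,0,0,0.11,0.8],[0,0,0,0.11,0.8],[0,0,0,0.11,0.8]]]' 20
python3 -m handwheel '[[[0,0,0,0.11,0.8],[0,0,0,0.11,0.8],[0,0,0,0.11,0.8],[0,0,0,0.08,0.8],[0,0,0,0,0.8],[0,0,0,0,0.8]]]' 20
python3 - <<'E'
from h import *
from scipy.spatial.transform import Rotation as Ro
s=monitor.read_state();print(s['tcp_pos'],Ro.from_rotvec(s['eef_rot']).as_matrix().round(3).tolist(),s['qpos'].round(2))
p=shot('wrist','w6.png')
E
```

```text
time_s: 9.03
tcp_pos: [0.4302, 0.1527, 0.0736]
eef_rot: [3.126, -0.175, -0.002]
wrist_force: [0.2, -0.5, -1.8]
opening: 0.0314
time_s: 10.03
tcp_pos: [0.4302, 0.1526, 0.0737]
eef_rot: [2.578, 1.779, 0.013]
wrist_force: [0.7, -0.1, -0.7]
opening: 0.0314
time_s: 10.53
tcp_pos: [0.4302, 0.1519, 0.0737]
eef_rot: [2.173, 2.258, 0.016]
wrist_force: [0.6, -0.7, -1.9]
opening: 0.0312
[0.43024465 0.15192129 0.07366206] [[-0.038, 0.999, 0.013], [0.999, 0.038, 0.002], [0.001, 0.013, -1.0]] [-0.52  0.3   0.16  2.   -0.06  0.83 -0.28]
```

View pics/w6.png

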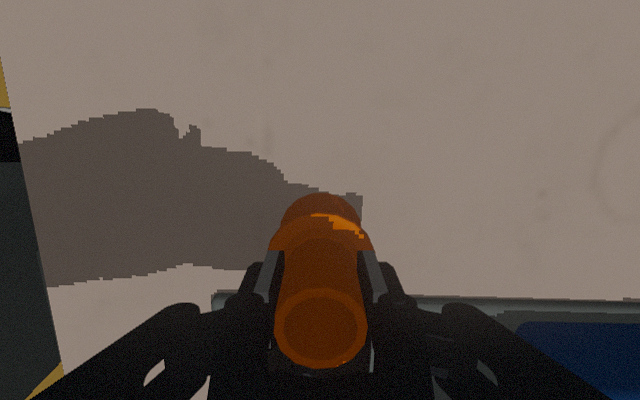

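```bash
python3 -m handwheel '[[[0,-1,0,-0.035,0.8],[0,-0.6,0,0,0.8],[0,-0.4,0,0,0.8],[0,-0.4,0,0,0.8],[0,-0.4,0,0,0.8],[0,-0.4,0,0,0.8],[0,-0.4,0,0,0.8],[0,-0.4,0,0,0.8]]]' 20;python3 - <<'E'
from h import *
p=shot('wrist','w7.png');S=shot('side','d7.png')
i=np.hstack([S['img'][180:330,250:450,::-1],p['img'][150:300,220:420,::-1]]); cv2.imwrite('pics/d7z.png',cv2.resize(i,None,fx=2,fy=2,interpolation=cv2.INTER_CUBIC))
E
```

```text
time_s: 11.25
tcp_pos: [0.4307, 0.1106, 0.074]
eef_rot: [2.211, 2.219, 0.016]
wrist_force: [-1.0, 2.9, 1.9]
opening: 0.0313
```

View pics/d7z.png

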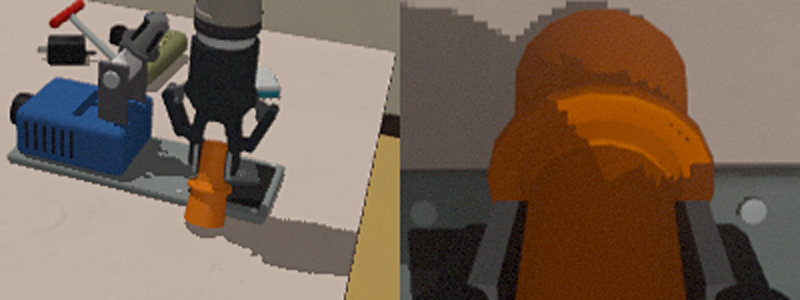

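```bash
python3 -m handwheel '[[[0,-0.4,0,0,0.8],[0,-0.4,0,0,0.8],[0,-0.4,0,0,0.8],[0,-0.4,0,0,0.8],[0,-0.4,0,0,0.8],[0,-0.1,0,0,0.8],[0,0,0,0,0.8]]]' 20;python3 - <<'E'
from h import *
p=shot('wrist','w8.png');S=shot('side','d8.png');C=shot('scene','s8.png')
np.save('cams.npy',{'side':S,'scene':C,'w8':p},allow_pickle=True)
a=cv2.imread('pics/s1.png')[165:245,255:335];b=cv2.imread('pics/d1.png')[165:245,265:345]
cv2.imwrite('pics/ab.png',cv2.resize(np.hstack([a,b]),None,fx=5,fy=5,interpolation=cv2.INTER_CUBIC))
i=np.hstack([S['img'][180:330,250:450,::-1],p['img'][150:300,220:420,::-1]]); cv2.imwrite('pics/d8z.png',cv2.resize(i,None,fx=2,fy=2,interpolation=cv2.INTER_CUBIC))
E
```

```text
time_s: 11.93
tcp_pos: [0.4298, 0.0886, 0.0733]
eef_rot: [2.212, 2.218, 0.012]
wrist_force: [0.7, 2.1, -0.4]
opening: 0.0312
```

View pics/ab.png

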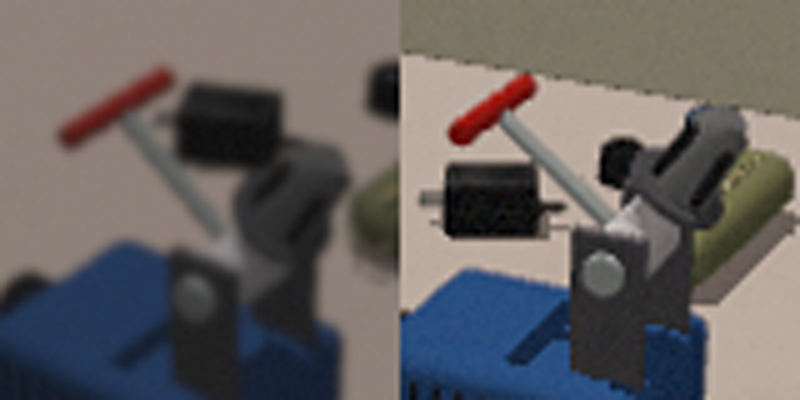

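View pics/d8z.png

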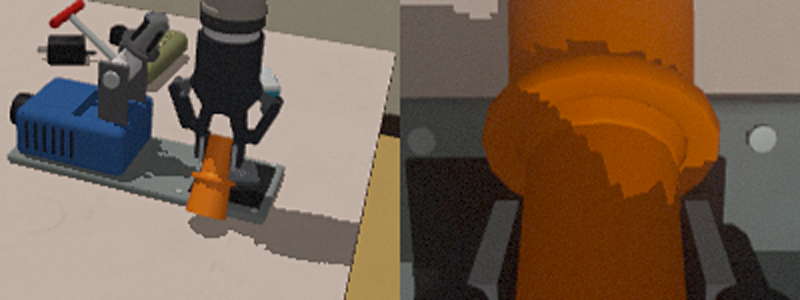

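The nozzle is leaning clearly now. Next I'll fit the extractor's pose and swing to the marked points.

```bash
cat > fit.py <<'E'
from h import *
from scipy.optimize import least_squares
D=np.load('cams.npy',allow_pickle=True).item();w2=np.load('w2.npy',allow_pickle=True).item()
S,C=D['scene'],D['side']
def W(pr,P):  # ext->world
    x,y,a=pr[:3]; c,s=np.cos(a),np.sin(a); P=np.atleast_2d(P); return np.c_[x+c*P[:,0]-s*P[:,1],y+s*P[:,0]+c*P[:,1],P[:,2]]
def arm(sw,r,ang,y=0): t=sw+ang; return [-r*np.sin(t),y,.14+r*np.cos(t)]
B=-np.radians(85)
obs=[(S,(268.2,192.6),('b',.039)),(S,(288.4,180),('b',-.039)),(C,(277,191.6),('b',.039)),(C,(290.4,181.6),('b',-.039)),
(S,(294,224.4),[0,.039,.14]),(C,(305.6,220),[0,.039,.14]),
(S,(385.7,278.3),[-.21,-.065,.012]),(S,(359.3,307),[-.21,.065,.012]),(S,(250,251),[.14,.065,.012]),
(C,(392,263.3),[-.21,-.065,.012]),(C,(382.7,290),[-.21,.065,.012]),(C,(254.3,258.3),[.14,.065,.012]),
(w2,(462,277),[-.21,.065,.012]),(w2,(607,277),[-.21,-.065,.012])]
def res(pr):
    o=[]
    for p,uv,m in obs:
        P=arm(pr[3],.1,B,m[1]) if m[0]=='b' else m
        o.append((proj(p,W(pr,P))[0]-uv))
    return np.array(o)
f=least_squares(lambda q:res(q).ravel(),[.578,.042,0,.56],loss='soft_l1')
if __name__=='__main__':
    print(f.x.round(4)); print(res(f.x).round(1).tolist())
    for p,fn in((S,'s1.png'),(C,'d1.png')):
        im=cv2.imread('pics/'+fn); im=cv2.resize(im[165:245,255:345],None,fx=6,fy=6,interpolation=cv2.INTER_CUBIC)
        for P in [arm(f.x[3],.045,0),arm(f.x[3],.093,0),arm(f.x[3],.1,B),arm(f.x[3],0,0)]:
            u=(proj(p,W(f.x,P))[0]-[255,165])*6+2.5; cv2.circle(im,tuple(int(v) for v in u),3,(0,255,0),-1)
        cv2.imwrite('pics/ov_'+fn,im)
    a=cv2.imread('pics/ov_s1.png');b=cv2.imread('pics/ov_d1.png');cv2.imwrite('pics/ov.png',cv2.resize(np.hstack([a,b]),None,fx=.74,fy=.74))
E
python3 fit.py
```

```text
[0.5759 0.0416 0.0022 0.5798]
[[-0.1, -0.2], [-0.1, 0.1], [-0.9, -0.8], [-0.8, -0.5], [-0.2, 0.1], [-0.9, -0.9], [0.7, -1.3], [0.1, 0.3], [-2.9, -0.6], [-0.0, -1.5], [-1.7, -1.2], [-2.3, -1.9], [1.0, 4.2], [-1.5, 3.2]]
```

View pics/ov.png

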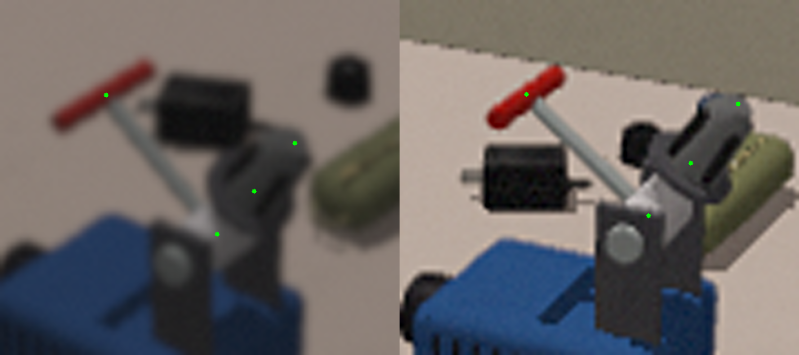

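```bash
python3 -m handwheel '[[[0,0.4,0.5,0,0.8],[0,0,2,0,0.8],[0,0,2.5,-0.11,0.8],[0,0,2.5,-0.11,0.8],[0,0,2.5,-0.11,0.8],[0,0,2.5,-0.11,0.8],[0,0,2.5,-0.11,0.8],[0,0,2.5,-0.11,0.8],[0,0,2,-0.11,0.8],[0,0,1.5,-0.11,0.8],[0,0,0,-0.11,0.8],[0,0,0,-0.11,0.8]]]' 40
python3 -m handwheel '[[[0,-0.5,0,-0.11,0.8],[0,-0.5,0,-0.11,0.8],[0.2,-1,0,-0.11,0.8],[0.4,-1,0,-0.11,0.8],[0.4,-1,0,-0.03,0.8],[0.2,-1,0,0,0.8],[0,0,0,0,0.8],[0,0,0,0,0.8]]]' 40
python3 - <<'E'
from h import *
from scipy.spatial.transform import Rotation as Ro
s=monitor.read_state();print(s['tcp_pos'],Ro.from_rotvec(s['eef_rot']).as_matrix().round(3).tolist(),s['qpos'].round(2))
p=shot('wrist','w9.png');S=shot('side','d9.png');C=shot('scene','s9.png')
np.save('c9.npy',{'w':p,'side':S,'scene':C},allow_pickle=True)
i=np.hstack([S['img'][130:250,280:400,::-1],C['img'][130:250,280:400,::-1]]); cv2.imwrite('pics/d9z.png',cv2.resize(i,None,fx=3.3,fy=3.3,interpolation=cv2.INTER_CUBIC))
E
```

```text
time_s: 13.08
tcp_pos: [0.4304, 0.0929, 0.2848]
eef_rot: [3.043, 0.726, 0.006]
wrist_force: [-0.0, -0.5, -2.0]
opening: 0.0309
time_s: 13.75
tcp_pos: [0.4421, 0.0428, 0.2835]
eef_rot: [3.129, 0.006, -0.001]
wrist_force: [0.4, 1.0, -1.5]
opening: 0.0311
[0.44205294 0.04281816 0.28349553] [[1.0, 0.004, -0.001], [0.004, -1.0, -0.013], [-0.001, 0.013, -1.0]] [-0.49  0.07  0.37  1.72 -0.01  1.36 -1.69]
```

View pics/d9z.png

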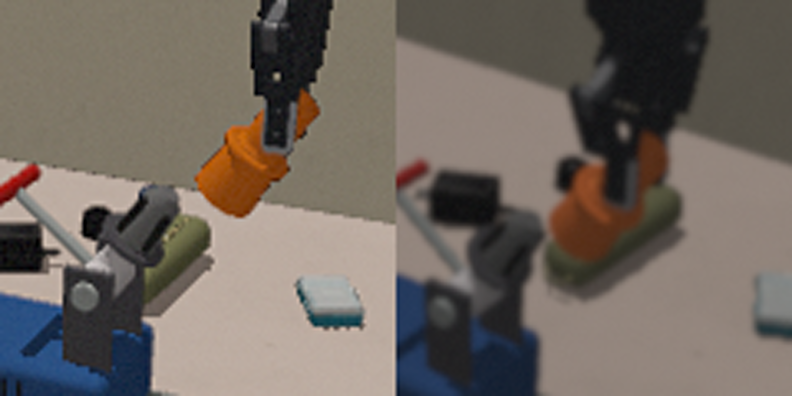

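View pics/w9.png

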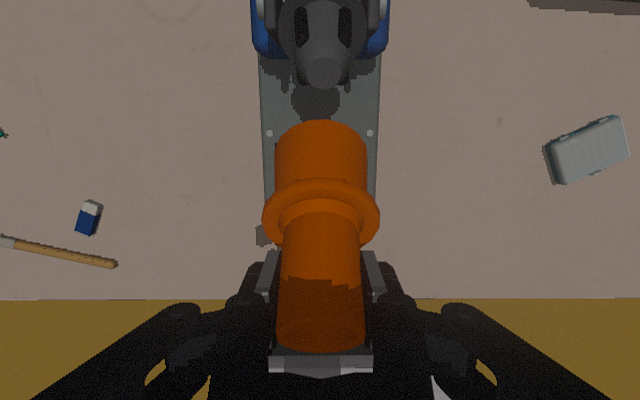

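The side view shows the nozzle leaning roughly parallel to the spigot, and the wrist view has both on nearly the same column (320 and 323). I'll fit the nozzle's lean and position by silhouette.

```bash
cat > noz.py <<'E'
from h import *
from scipy.optimize import minimize
prof=[(0,.0245),(.040,.021),(.040,.0265),(.046,.0265),(.050,.0165),(.095,.0165)]
def render(p,foot,ax,up=4):
    ax=ax/np.linalg.norm(ax); u=np.cross(ax,[0,1,0]);u/=np.linalg.norm(u);v=np.cross(ax,u)
    t=np.linspace(0,2*np.pi,48); rings=[]
    for z,r in prof:
        P=foot+ax*z+r*(np.outer(np.cos(t),u)+np.outer(np.sin(t),v)); rings.append(proj(p,P))
    m=np.zeros((400,640),np.uint8)
    for a,b in zip(rings[:-1],rings[1:]):
        h=cv2.convexHull(np.vstack([a,b]).astype(np.float32))
        cv2.fillConvexPoly(m,np.round(h*16).astype(np.int32),1,shift=4)
    return m
def omask(p):
    h=cv2.cvtColor(p['img'],cv2.COLOR_RGB2HSV); o=((h[...,0]<18)&(h[...,1]>170)&(h[...,2]>45)).astype(np.uint8)
    n,l,st,_=cv2.connectedComponentsWithStats(o); 
    return o,l,st
def biggest(p,box):
    o,l,st=omask(p); mm=np.zeros_like(o); r0,r1,c0,c1=box; mm[r0:r1,c0:c1]=o[r0:r1,c0:c1]; return cv2.morphologyEx(mm,cv2.MORPH_CLOSE,np.ones((3,3)))
def fit_noz(views,x0):
    # views: (p,mask,dark)
    def axis(q): return np.array([-np.sin(q[3])*np.cos(q[4]),np.sin(q[4]),np.cos(q[3])*np.cos(q[4])])
    def cost(q):
        c=0
        for p,o,d in views:
            m=render(p,np.array(q[:3])-axis(q)*.076,axis(q))
            c+=((m==1)&(o==0)&(d==0)).sum()+((m==0)&(o==1)).sum()
        return c
    best=None
    for k in range(3):
        s=np.array([[0]*5]+list(np.diag([.006,.006,.006,.08,.05])))*(1 if k%2==0 else -1)
        x=x0 if best is None else best.x
        r=minimize(cost,x,method='Nelder-Mead',options=dict(initial_simplex=np.array(x)+s,xatol=1e-4,fatol=.5,maxiter=600)); best=r
    return best,axis
E
cat > run9.py <<'E'
from noz import *
D=np.load('c9.npy',allow_pickle=True).item()
V=[]
for k,box in (('side',(140,200,330,385)),('w',(100,350,240,400))):
    p=D[k];o=biggest(p,box);h=cv2.cvtColor(p['img'],cv2.COLOR_RGB2HSV)
    d=((h[...,2]<75)|(h[...,1]<25)) if k=='side' else (np.arange(400)[:,None]>245)&np.ones((1,640),bool)
    d=d&(o==0); print(k,o.sum()); V.append((p,o,d.astype(np.uint8)))
for sel in ([0,1],[1],[0]):
    b,ax=fit_noz([V[i] for i in sel],[.442,.042,.2885,.58,0]); print(sel,b.fun,b.x.round(4))
E
python3 run9.py
```

```text
side 530
w 20499
[0, 1] 306.0 [0.4417 0.0436 0.2852 0.5982 0.0115]
[1] 199.0 [0.4417 0.0435 0.2853 0.5988 0.0109]
[0] 88.0 [0.4424 0.0427 0.29   0.5415 0.0251]
```

Run:
```python
from fit import *
D=np.load('c9.npy',allow_pickle=True).item();p=D['w'];x=f.x
im=p['img'][:,:,::-1].copy()
def ring(pr,r,dist,rad):
    t=np.linspace(0,2*np.pi,60);sw=pr[3];a=np.array([-np.sin(sw),0,np.cos(sw)]);u=np.array([np.cos(sw),0,np.sin(sw)])
    return proj(p,W(pr,np.array([0,0,.14])+a*dist+rad*(np.outer(np.cos(t),u)+np.outer(np.sin(t),[0,1,0]))))
for d,r in((.093,.009),(.045,.027)):
    cv2.polylines(im,[np.round(ring(x,0,d,r)*8).astype(int)],True,(0,255,0),1,shift=3)
for c in ([-.21,.065,.012],[-.21,-.065,.012],[-.025,.06,.08],[-.025,-.06,.08]): cv2.circle(im,tuple(int(v) for v in proj(p,W(x,c))[0]),2,(0,0,255),-1)
cv2.imwrite('pics/w9o.png',cv2.resize(im[0:240,200:440],None,fx=2.5,fy=2.5,interpolation=cv2.INTER_CUBIC))
```

```text
(no output)
```

View pics/w9o.png

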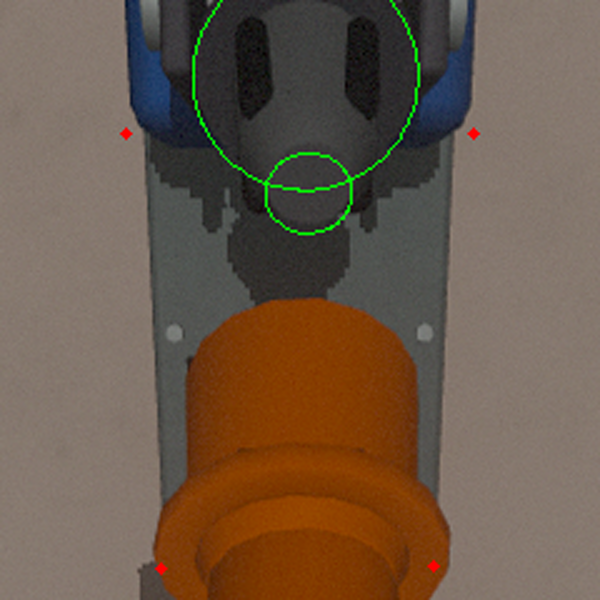

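Run:
```python
from fit import *
D=np.load('c9.npy',allow_pickle=True).item();p=D['w']
i=p['img'][0:100,270:380,::-1].astype(float); i=np.clip((i/255)**.5*255*1.1,0,255).astype(np.uint8)
i=cv2.resize(i,None,fx=6,fy=6,interpolation=cv2.INTER_CUBIC); cv2.imwrite('pics/w9n.png',i)
```

```text
(no output)
```

View pics/w9n.png

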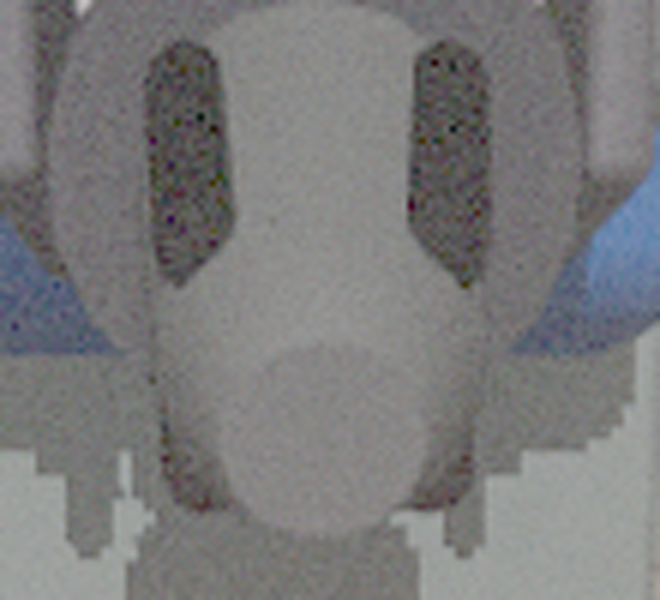

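```bash
python3 -m handwheel '[[[0,-0.1,1,0,0.8],[0.8,0,0.4,0,0.8],[1,0,0,0,0.8],[1,0,0,0,0.8],[0.9,0,-0.6,0,0.8],[0,0,-0.4,0,0.8],[0,0,0,0,0.8],[0,0,0,0,0.8]]]' 40
python3 - <<'E'
from h import *
s=monitor.read_state();print(s['tcp_pos'])
p=shot('wrist','w10.png');S=shot('side','d10.png');C=shot('scene','s10.png')
np.save('c10.npy',{'w':p,'side':S,'scene':C},allow_pickle=True)
i=np.hstack([S['img'][130:250,260:380,::-1],C['img'][130:250,260:380,::-1]]); cv2.imwrite('pics/d10z.png',cv2.resize(i,None,fx=3.3,fy=3.3,interpolation=cv2.INTER_CUBIC))
E
```

```text
time_s: 14.57
tcp_pos: [0.4785, 0.0424, 0.2865]
eef_rot: [3.128, 0.007, -0.005]
wrist_force: [0.7, -1.0, -0.5]
opening: 0.0309
[0.47847433 0.0424206  0.28647819]
```

View pics/d10z.png

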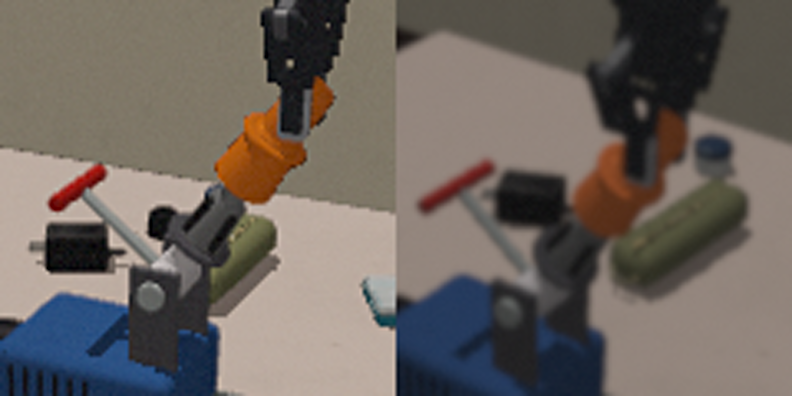

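View pics/w10.png

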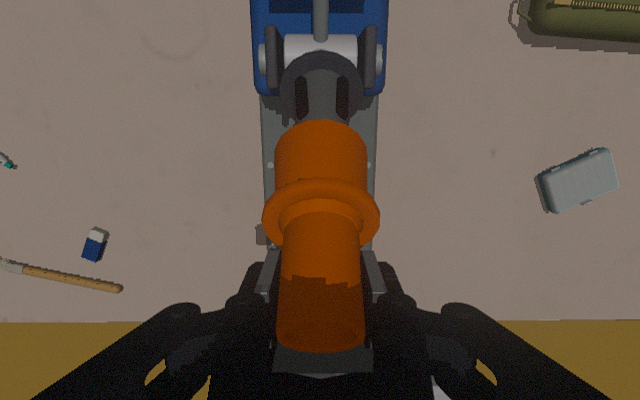

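```bash
cat > ov10.py <<'E'
import sys
from fit import *
from noz import render
k=sys.argv[1]; g=[float(v) for v in sys.argv[2].split(',')]; hx=float(sys.argv[3]); box=[int(v) for v in sys.argv[4].split(',')]
D=np.load(k,allow_pickle=True).item()
th=g[3]; ax=np.array([-np.sin(th),0.011,np.cos(th)]); foot=np.array(g[:3])-ax*g[4]
out=[]
for name in('side','scene','w'):
    p=D[name]; im=np.clip((p['img'][:,:,::-1]/255.)**.6*255,0,255).astype(np.uint8)
    r0,r1,c0,c1=box if name!='w' else (0,300,170,470)
    z=(c1-c0); fac=400/z
    im=cv2.resize(im[r0:r1,c0:c1],None,fx=fac,fy=fac,interpolation=cv2.INTER_CUBIC)
    m=cv2.resize(render(p,foot,ax)[r0:r1,c0:c1],None,fx=fac,fy=fac)
    cs,_=cv2.findContours(m,cv2.RETR_EXTERNAL,cv2.CHAIN_APPROX_NONE); cv2.drawContours(im,cs,-1,(255,255,0),1)
    q=f.x.copy(); q[0]=hx if name=='w' else q[0]
    L=[arm(q[3],.045,0),arm(q[3],.093,0),arm(q[3],.19,0)]
    u=((proj(p,W(q,L))-[c0,r0]+.5)*fac); cv2.polylines(im,[np.round(u).astype(int)],False,(0,255,0),1)
    for v in u[:2]: cv2.circle(im,tuple(int(t) for t in v),3,(0,255,0),-1)
    out.append(im)
cv2.imwrite(sys.argv[5],np.vstack([np.hstack(out[:2]),])); cv2.imwrite(sys.argv[5].replace('.png','w.png'),out[2])
E
python3 ov10.py c10.npy .4785,.0435,.2895,.599,.076 .5785 130,230,265,365 pics/ov10.png
```

```text
(no output)
```

View pics/ov10.png

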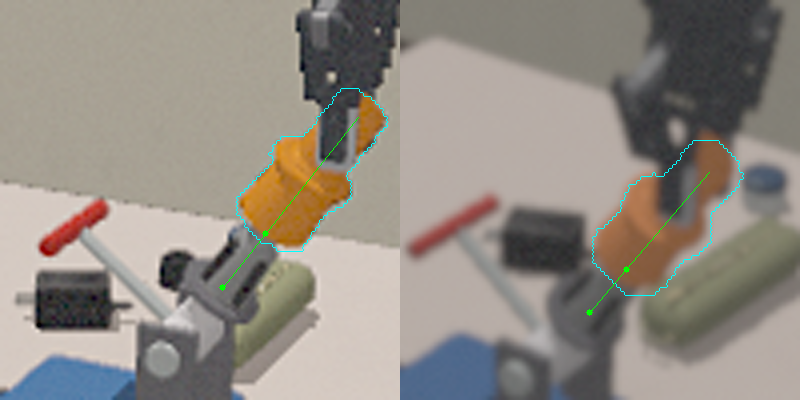

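View pics/ov10w.png

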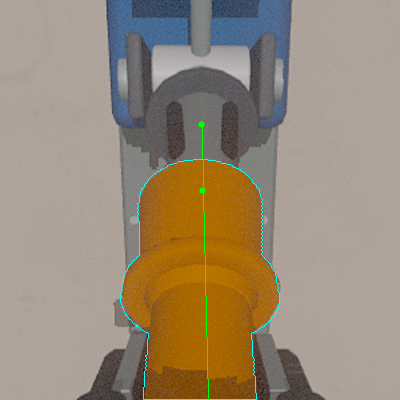

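```bash
python3 -m handwheel '[[[0.27,-0.1,-0.42,0,0.8],[0.27,0,-0.42,0,0.8],[0.27,0,-0.42,0,0.8],[0.27,0,-0.42,0,0.8],[0,0,0,0,0.8]]]' 40
python3 -m handwheel '[[[0.27,0,-0.42,0,0.8],[0.27,0,-0.42,0,0.8],[0,0,0,0,0.8]]]' 40
python3 - <<'E'
from h import *
s=monitor.read_state();print(s['tcp_pos'])
p=shot('wrist','w11.png');S=shot('side','d11.png');C=shot('scene','s11.png')
np.save('c11.npy',{'w':p,'side':S,'scene':C},allow_pickle=True)
E
python3 ov10.py c11.npy .4945,.0430,.2645,.599,.076 .5785 140,240,260,360 pics/ov11.png
```

```text
time_s: 15.13
tcp_pos: [0.4899, 0.0414, 0.2694]
eef_rot: [3.128, 0.007, -0.003]
wrist_force: [-0.5, 1.0, -1.7]
opening: 0.0308
time_s: 15.38
tcp_pos: [0.4953, 0.0415, 0.2612]
eef_rot: [3.128, 0.007, -0.003]
wrist_force: [-0.7, 0.2, -1.4]
opening: 0.0312
[0.49529584 0.04145772 0.26124892]
```

View pics/ov11.png

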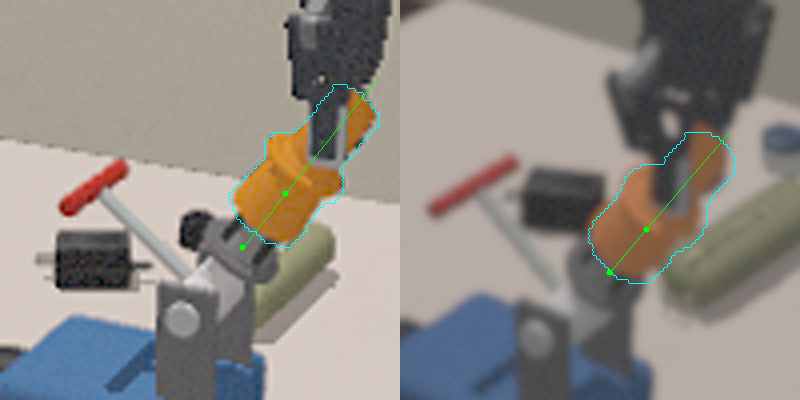

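View pics/ov11w.png

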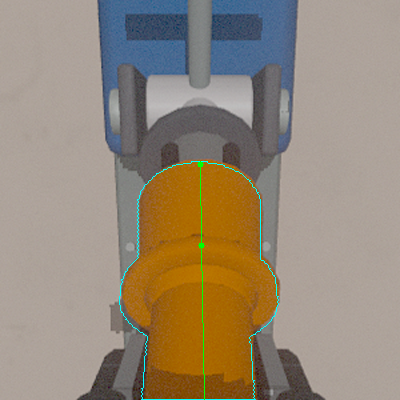

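```bash
python3 -m handwheel '[[[0.27,0,-0.42,0,0.8],[0.27,0,-0.42,0,0.8],[0,0,0,0,0.8]]]' 60
python3 -m handwheel '[[[0.16,0,-0.25,0,0.8],[0.16,0,-0.25,0,0.8],[0,0,0,0,0.8]]]' 60
python3 -m handwheel '[[[0.16,0,-0.25,0,0.8],[0,0,0,0,0.8]]]' 60
python3 - <<'E'
from h import *
s=monitor.read_state();print(s['tcp_pos'])
p=shot('wrist','w12.png');S=shot('side','d12.png');C=shot('scene','s12.png')
np.save('c12.npy',{'w':p,'side':S,'scene':C},allow_pickle=True)
E
python3 ov10.py c12.npy .504,.0430,.2515,.599,.076 .5785 140,240,260,360 pics/ov12.png
```

```text
time_s: 15.78
tcp_pos: [0.5004, 0.0415, 0.2527]
eef_rot: [3.128, 0.007, -0.004]
wrist_force: [-1.3, -0.2, -2.4]
opening: 0.0308
time_s: 16.03
tcp_pos: [0.5033, 0.0415, 0.248]
eef_rot: [3.128, 0.007, -0.005]
wrist_force: [-1.9, 0.2, -3.0]
opening: 0.0307
time_s: 16.2
tcp_pos: [0.5048, 0.0415, 0.2456]
eef_rot: [3.129, 0.007, -0.005]
wrist_force: [-3.1, -0.2, -2.8]
opening: 0.0308
[0.50475118 0.04146432 0.24563236]
```

View pics/ov12.png

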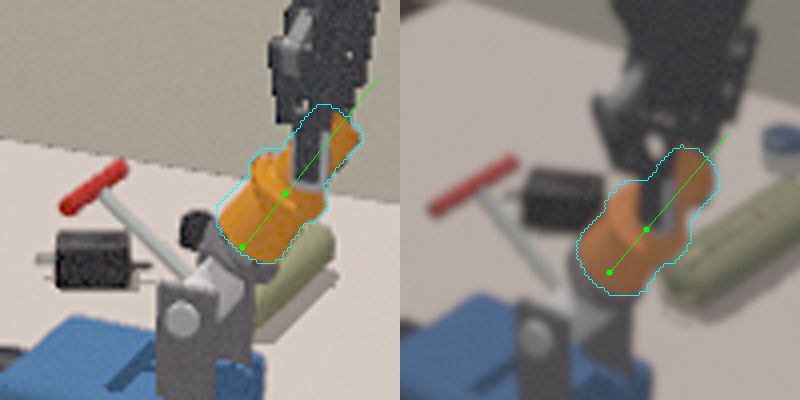

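View pics/ov12w.png

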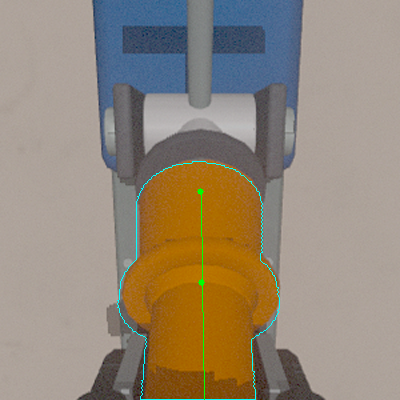

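```bash
python3 -m handwheel '[[[-0.12,0,-0.08,0,0.8],[0,0,0,0,0.8],[0,0,0,0,0.8]]]' 60
python3 -m handwheel '[[[0.11,0,-0.17,0,0.8],[0,0,0,0,0.8],[0,0,0,0,0.8]]]' 60
python3 -m handwheel '[[[0.11,0,-0.17,0,0.8],[0,0,0,0,0.8],[0,0,0,0,0.8]]]' 60
```

```text
time_s: 16.6
tcp_pos: [0.5045, 0.0414, 0.2456]
eef_rot: [3.129, 0.007, 0.0]
wrist_force: [-3.7, -0.1, -4.2]
opening: 0.0307
time_s: 16.85
tcp_pos: [0.5054, 0.0414, 0.2441]
eef_rot: [3.129, 0.007, -0.001]
wrist_force: [-4.8, -0.1, -0.7]
opening: 0.0309
time_s: 17.1
tcp_pos: [0.5064, 0.0414, 0.2426]
eef_rot: [3.129, 0.007, -0.001]
wrist_force: [-5.0, 0.1, -0.3]
opening: 0.031
```

```bash
python3 -m handwheel '[[[-0.17,0,-0.11,0,0.8],[0,0,0,0,0.8],[0,0,0,0,0.8]]]' 60
python3 -m handwheel '[[[0.11,0,-0.17,0,0.8],[0,0,0,0,0.8],[0,0,0,0,0.8]]]' 60
python3 - <<'E'
from h import *
p=shot('wrist','w13.png');S=shot('side','d13.png');C=shot('scene','s13.png')
np.save('c13.npy',{'w':p,'side':S,'scene':C},allow_pickle=True)
E
python3 ov10.py c13.npy .506,.0430,.2475,.58,.076 .5785 140,240,260,360 pics/ov13.png
```

```text
time_s: 17.35
tcp_pos: [0.506, 0.0415, 0.2421]
eef_rot: [3.129, 0.007, 0.005]
wrist_force: [-3.0, -1.2, 2.7]
opening: 0.0308
time_s: 17.6
tcp_pos: [0.5069, 0.0414, 0.2403]
eef_rot: [3.129, 0.007, 0.003]
wrist_force: [-3.5, -0.8, 5.0]
opening: 0.0305
```

View pics/ov13.png

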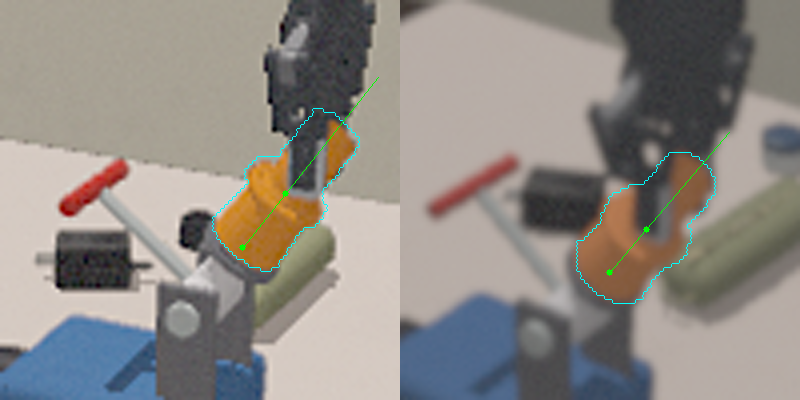

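View pics/ov13w.png

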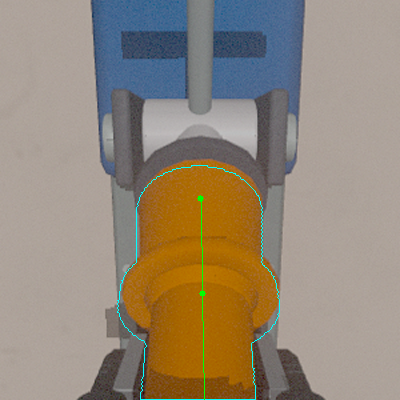

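```bash
python3 -m handwheel '[[[0.11,0,-0.17,0,0.8],[0,0,0,0,0.8],[0,0,0,0,0.8]]]' 80
python3 -m handwheel '[[[0.11,0,-0.17,0,0.8],[0,0,0,0,0.8],[0,0,0,0,0.8]]]' 80
python3 -m handwheel '[[[0.11,0,-0.17,0,0.8],[0,0,0,0,0.8],[0,0,0,0,0.8]]]' 80
```

```text
time_s: 18.0
tcp_pos: [0.508, 0.0415, 0.2385]
eef_rot: [3.129, 0.007, 0.003]
wrist_force: [-2.9, -1.7, 5.6]
opening: 0.0302
time_s: 18.25
tcp_pos: [0.509, 0.0414, 0.237]
eef_rot: [3.129, 0.007, 0.003]
wrist_force: [-4.8, 0.2, 6.8]
opening: 0.0307
time_s: 18.5
tcp_pos: [0.5094, 0.0414, 0.2365]
eef_rot: [3.13, 0.007, 0.001]
wrist_force: [-8.3, -0.6, 12.5]
opening: 0.0307
```

```bash
python3 -m handwheel '[[[0.11,0,-0.17,0,0.8],[0,0,0,0,0.8],[0,0,0,0,0.8]]]' 80
python3 -m handwheel '[[[0.11,0,-0.17,0,0.8],[0,0,0,0,0.8],[0,0,0,0,0.8]]]' 80
python3 - <<'E'
from h import *
p=shot('wrist','w14.png');S=shot('side','d14.png');C=shot('scene','s14.png')
np.save('c14.npy',{'w':p,'side':S,'scene':C},allow_pickle=True)
g=lambda i:np.clip((i[:,:,::-1]/255.)**.6*255,0,255).astype(np.uint8)
cv2.imwrite('pics/z14.png',np.hstack([cv2.resize(g(S['img'][150:230,280:360]),None,fx=5,fy=5,interpolation=cv2.INTER_CUBIC),cv2.resize(g(p['img'][0:200,220:420]),None,fx=2,fy=2,interpolation=cv2.INTER_CUBIC)]))
E
```

```text
time_s: 18.75
tcp_pos: [0.5095, 0.0413, 0.2364]
eef_rot: [3.13, 0.007, -0.001]
wrist_force: [-12.5, -1.2, 22.2]
opening: 0.0307
time_s: 19.0
tcp_pos: [0.5096, 0.0412, 0.2363]
eef_rot: [3.131, 0.007, -0.003]
wrist_force: [-18.1, -0.9, 30.1]
opening: 0.0307
```

View pics/z14.png

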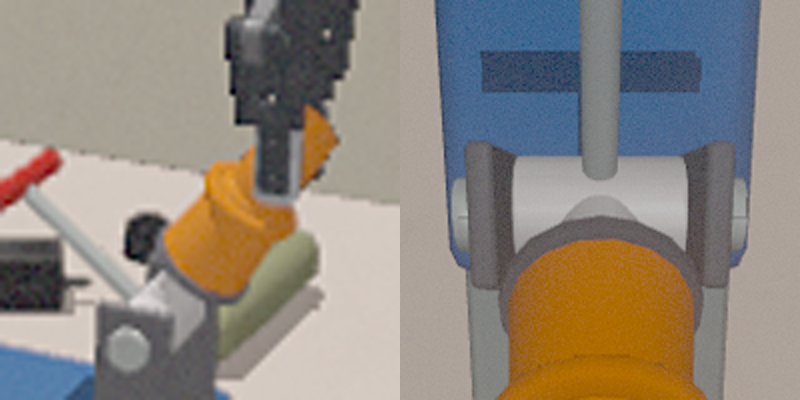

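The rim sits against the dark collar in both views, and 35 N along the axis moves it no further. I'll relieve the push and let go.

```bash
python3 -m handwheel '[[[-0.2,0,0.33,0,0.8],[0,0,0,0,0.8],[0,0,0,0,0.5],[0,0,0,0,0.2],[0,0,0,0,0],[0,0,0,0,0],[0,0,0,0,0]]]' 20
python3 -m handwheel '[[[0,0,1.5,0,0],[0,0,2.5,0,0],[0,0,3,0,0],[0,0,3,0,0],[0,0,0,0,0],[0,0,0,0,0]]]'
python3 - <<'E'
from h import *
p=shot('wrist','w15.png');S=shot('side','d15.png');C=shot('scene','s15.png')
g=lambda i:np.clip((i[:,:,::-1]/255.)**.6*255,0,255).astype(np.uint8)
cv2.imwrite('pics/z15.png',np.hstack([cv2.resize(g(S['img'][150:230,270:350]),None,fx=5,fy=5,interpolation=cv2.INTER_CUBIC),cv2.resize(g(p['img'][100:300,220:420]),None,fx=2,fy=2,interpolation=cv2.INTER_CUBIC)]))
np.save('c15.npy',{'w':p,'side':S,'scene':C},allow_pickle=True)
E
```

```text
time_s: 19.73
tcp_pos: [0.5099, 0.0416, 0.2338]
eef_rot: [3.129, 0.007, 0.0]
wrist_force: [-0.5, 0.2, 0.2]
opening: 0.0855
time_s: 20.23
tcp_pos: [0.5109, 0.0415, 0.336]
eef_rot: [3.129, 0.007, 0.007]
wrist_force: [-0.1, 1.3, -0.4]
opening: 0.0855
```

View pics/z15.png

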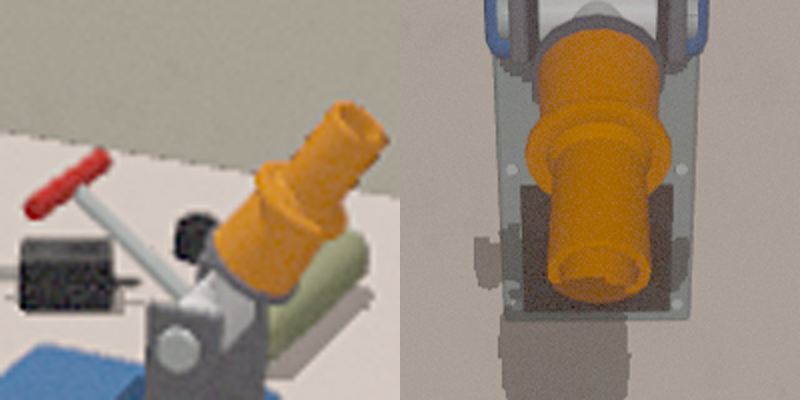

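View pics/w15.png

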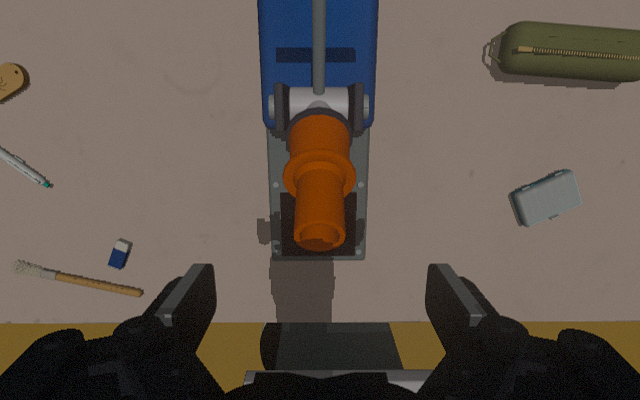

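```bash
python3 -m handwheel '[[[2,0.3,0,0,0.5],[3,0.5,0,0,1],[3.5,0.5,0,0,1],[3.5,0.5,0,0,1],[3,0.5,0,0,1],[2.4,0.3,-1,0,1],[1,0,-2,0,1],[0,0,-1,0,1],[0,0,0,0,1],[0,0,0,0,1]]]' 40
python3 - <<'E'
from h import *
print(monitor.read_state()['tcp_pos'],monitor.read_state()['qpos'].round(2))
p=shot('wrist','w16.png');S=shot('side','d16.png')
g=lambda i:np.clip((i[:,:,::-1]/255.)**.6*255,0,255).astype(np.uint8)
cv2.imwrite('pics/z16.png',np.hstack([cv2.resize(g(S['img'][100:260,220:380]),None,fx=2.5,fy=2.5,interpolation=cv2.INTER_CUBIC),cv2.resize(g(p['img'][0:400,120:520]),None,fx=1,fy=1)]))
E
```

```text
time_s: 21.22
tcp_pos: [0.6927, 0.0674, 0.2918]
eef_rot: [3.128, 0.006, -0.008]
wrist_force: [0.1, 0.4, 0.3]
opening: 0.0
[0.69272524 0.0674499  0.29183025] [-0.31  0.65  0.39  0.92 -0.22  1.61 -1.57]
```

View pics/z16.png

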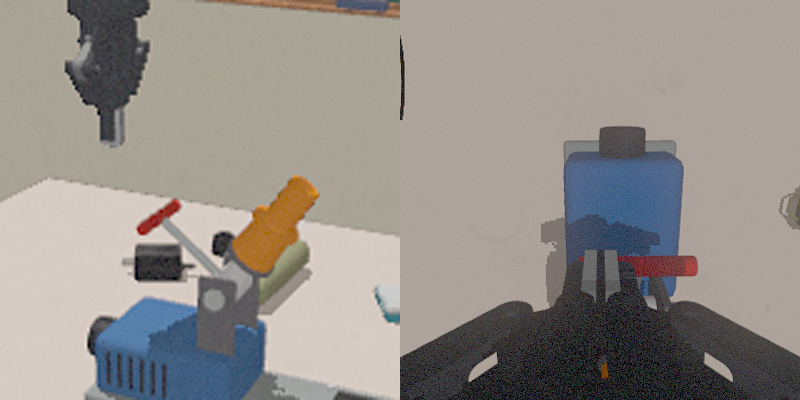

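```bash
python3 - <<'E'
from h import *
p=shot('wrist','w17.png')
print(plane(p,417,266,.202),plane(p,370,265,.202))
E
python3 -m handwheel '[[[0,0,-2,0,1],[0,0,-2,0,1],[0,0,-2,0,1],[0,0,-1.5,0,1],[0,0,-1.1,0,1],[0,0,0,0,1],[0,0,0,0,1]]]' 40
python3 - <<'E'
from h import *
p=shot('wrist','w18.png');S=shot('side','d18.png')
g=lambda i:np.clip((i[:,:,::-1]/255.)**.6*255,0,255).astype(np.uint8)
cv2.imwrite('pics/z18.png',np.hstack([cv2.resize(g(S['img'][140:240,250:350]),None,fx=4,fy=4,interpolation=cv2.INTER_CUBIC),cv2.resize(g(p['img'][0:400,120:520]),None,fx=1,fy=1)]))
E
```

```text
[6.55717374e-01 4.58113608e-04 2.02000000e-01] [0.65657564 0.03282573 0.202     ]
time_s: 21.95
tcp_pos: [0.6936, 0.0676, 0.209]
eef_rot: [3.129, 0.007, 0.001]
wrist_force: [0.3, 0.5, 1.1]
opening: 0.0002
```

View pics/z18.png

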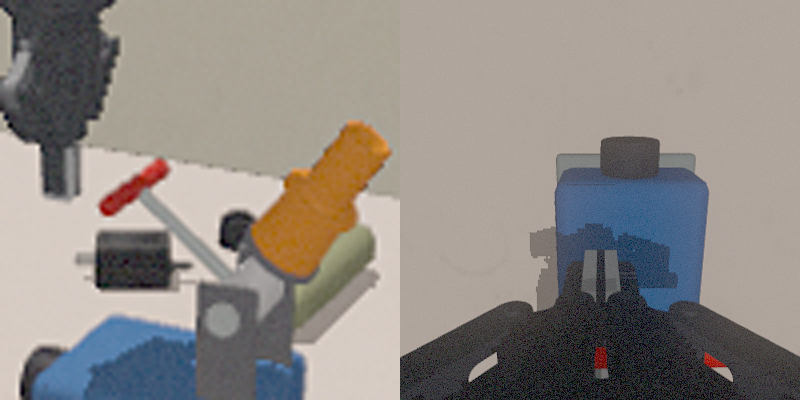

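```bash
python3 -m handwheel '[[[-0.5,0,-0.4,0,1],[-0.8,0,0,0,1],[-0.5,0,0,0,1],[-0.7,0,0.73,0,1],[-0.7,0,0.73,0,1],[-0.8,0,0.57,0,1],[-0.8,0,0.57,0,1],[0,0,0,0,1]]]' 40
python3 - <<'E'
from h import *
p=shot('wrist','w19.png');S=shot('side','d19.png')
g=lambda i:np.clip((i[:,:,::-1]/255.)**.6*255,0,255).astype(np.uint8)
cv2.imwrite('pics/z19.png',np.hstack([cv2.resize(g(S['img'][140:240,250:350]),None,fx=4,fy=4,interpolation=cv2.INTER_CUBIC),cv2.resize(g(p['img'][0:400,120:520]),None,fx=1,fy=1)]))
E
```

```text
time_s: 22.72
tcp_pos: [0.6456, 0.0674, 0.234]
eef_rot: [3.13, 0.007, 0.007]
wrist_force: [1.6, -0.0, 2.0]
opening: -0.0003
```

View pics/z19.png

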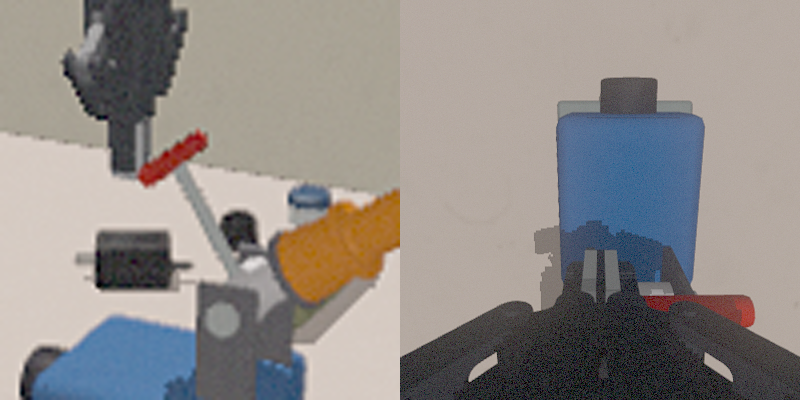

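```bash
python3 -m handwheel '[[[-0.9,0,0.1,0,1],[-0.9,0,0.3,0,1],[-1,0,0.2,0,1],[-1,0,0.2,0,1],[-1,0,0,0,1],[-1,0,0,0,1],[-1,0,-0.2,0,1],[-1,0,-0.2,0,1],[-0.9,0,-0.4,0,1],[-0.9,0,-0.4,0,1],[0,0,0,0,1]]]' 40
python3 - <<'E'
from h import *
p=shot('wrist','w20.png');S=shot('side','d20.png')
g=lambda i:np.clip((i[:,:,::-1]/255.)**.6*255,0,255).astype(np.uint8)
cv2.imwrite('pics/z20.png',np.hstack([cv2.resize(g(S['img'][140:260,270:390]),None,fx=3.33,fy=3.33,interpolation=cv2.INTER_CUBIC),cv2.resize(g(p['img'][0:400,120:520]),None,fx=1,fy=1)]))
E
```

```text
time_s: 23.73
tcp_pos: [0.5465, 0.0675, 0.2249]
eef_rot: [3.129, 0.007, -0.01]
wrist_force: [-0.2, -0.4, 0.6]
opening: -0.0001
```

View pics/z20.png

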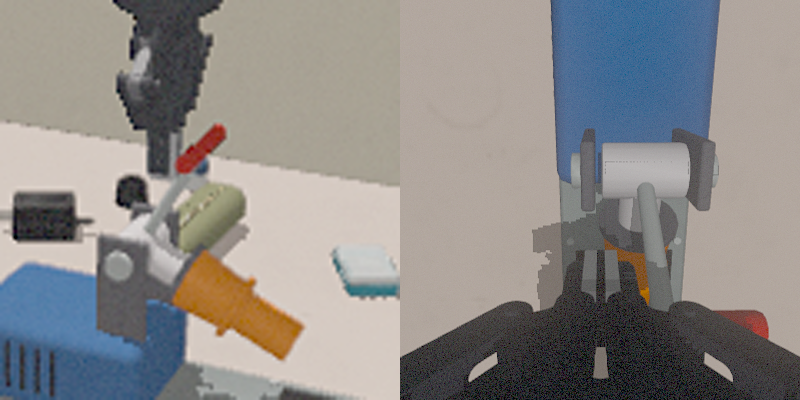

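```bash
python3 -m handwheel '[[[-0.8,0,-0.5,0,1],[-0.8,0,-0.5,0,1],[-0.4,0,-0.2,0,1],[0,0,0,0,1],[0,0,0,0,1]]]' 40
python3 -m handwheel '[[[-0.5,0,0,0,1],[0,0,0,0,1],[0,0,0,0,1]]]'
```

```text
time_s: 24.25
tcp_pos: [0.5296, 0.0675, 0.214]
eef_rot: [3.129, 0.007, -0.002]
wrist_force: [2.0, -0.8, -1.0]
opening: -0.0
time_s: 24.5
tcp_pos: [0.5292, 0.0674, 0.2149]
eef_rot: [3.128, 0.006, 0.016]
wrist_force: [11.0, -0.5, -6.8]
opening: 0.0004
```

```bash
python3 -m handwheel '[[[-0.3,0,-0.2,0,1],[0,0,0,0,1],[0,0,0,0,1]]]'
python3 -m handwheel '[[[0.8,0,0,0,1],[1,0,0,0,1],[1.5,0,0.5,0,1],[0.5,0,2,0,1],[0,0,3,0,1],[0,0,3,0,1],[0,0,3,0,1],[0,0,1,0,1],[0,0,0,0,1],[0,0,0,0,1]]]'
python3 - <<'E'
from h import *
p=shot('scene','s21.png');S=shot('side','d21.png')
np.save('c21.npy',{'scene':p,'side':S},allow_pickle=True)
g=lambda i:np.clip((i[:,:,::-1]/255.)**.6*255,0,255).astype(np.uint8)
cv2.imwrite('pics/z21.png',np.hstack([cv2.resize(g(S['img'][160:280,270:390]),None,fx=3.33,fy=3.33,interpolation=cv2.INTER_CUBIC),cv2.resize(g(p['img'][170:290,270:390]),None,fx=3.33,fy=3.33)]))
E
```

```text
time_s: 24.75
tcp_pos: [0.5291, 0.0674, 0.2148]
eef_rot: [3.129, 0.006, 0.027]
wrist_force: [15.2, 0.3, -4.1]
opening: 0.0002
time_s: 25.58
tcp_pos: [0.5591, 0.0675, 0.3367]
eef_rot: [3.129, 0.007, -0.003]
wrist_force: [0.9, 0.4, -1.1]
opening: 0.0002
```

View pics/z21.png

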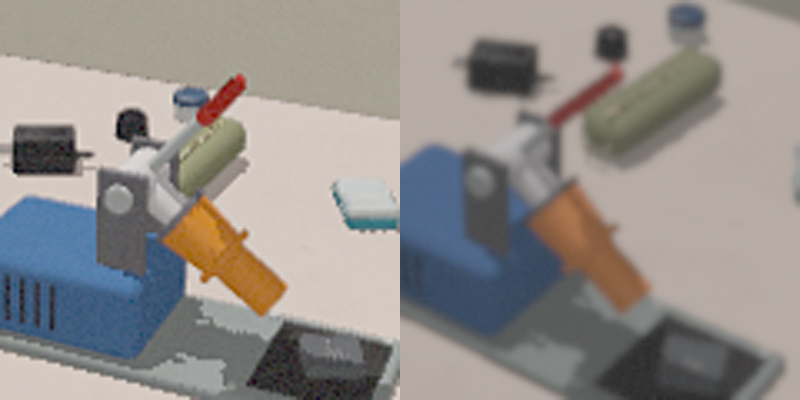

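Run:
```python
from fit import *
o=[(C,(331.6,195.4),.037),(C,(342,184),-.037),(S,(316.5,206),.037),(S,(336,191.6),-.037)]
r=least_squares(lambda q:np.concatenate([proj(p,W(f.x,arm(q[0],.1,B,y)))[0]-uv for p,uv,y in o]),[2.1]);print(r.x,r.fun.round(1))
D=np.load('c21.npy',allow_pickle=True).item()
from noz import render
sw=2.18;ax=np.array([-np.sin(sw),0,np.cos(sw)])
out=[]
for p in(D['side'],D['scene']):
    m=render(p,W(f.x,arm(sw,.045,0))[0],ax); im=p['img'][:,:,::-1].copy()
    r0,c0=(160,270) if p is D['side'] else (170,270)
    a=cv2.resize(im[r0:r0+120,c0:c0+120],None,fx=3.33,fy=3.33);mm=cv2.resize(m[r0:r0+120,c0:c0+120],None,fx=3.33,fy=3.33)
    cv2.drawContours(a,cv2.findContours(mm,0,1)[0],-1,(255,255,0),1); out.append(a)
cv2.imwrite('pics/ov21.png',np.hstack(out))
```

```text
[2.19366591] [-0.5 -0.6 -1.   0.8  0.2  0.2 -1.   1.4]
```

View pics/ov21.png

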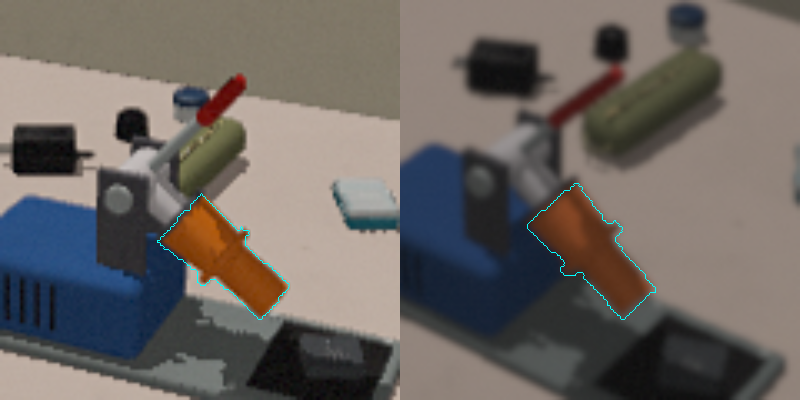

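The swing reads 2.19, which is at the stop. The model drawn with the nozzle fully home matches the pictures within about 1 px, and the robot is clear of everything. Handing in.

```bash
python3 -c "
from cell import env
print(env.close_job())"
```

```text
the job is handed in; nothing more can be done
None
```

The orange nozzle is pressed fully home on the spigot, and the arm is swung down to its stop. I handed the job in at about 26 s; no verdict is reported.

- **Tilting the nozzle:** The moves can only shift the tool and turn it about vertical, so I gripped the nozzle by the neck and tipped it in the jaws to match the spigot's lean. My first try, dragging its foot on the bench, only slid it. Pushing it against the base plate's side edge worked, and gave about 0.60 rad against the spigot's 0.58.
- **Pressing it on:** With the arm still leaning back, I pushed along the spigot's axis until it stopped hard. About 35 N along the axis moved it no further, and the pictures showed the rim against the collar. Then I let go and lifted clear.
- **Swinging down:** I pushed the red bar over the top with closed fingers, until it stalled against the stop at about 15 N. Then I backed off.

**Last checks:**
- The bar in the two fixed cameras puts the swing at about 2.19 rad, against the 2.18 stop.
- The outline of a fully home nozzle at 2.18 rad matches both pictures to about 1 pixel (roughly 2 mm).
- The robot was clear of everything when I handed in.
- The slab, case and pouch showed no visible movement. I judged that by eye only and did not measure it.
- One disagreement: the wrist and fixed cameras placed the extractor 2 to 4 mm apart in x. I settled that during the press by watching the sideways force.

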